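# Index the rotary specimen stage to its next notch

## Robot

A 6-joint arm with a two-finger parallel gripper is mounted at the origin on the work surface. World frame = base frame: x ahead of the robot, y to its left, z up, the work surface at z = 0. Lengths are in m, angles in rad, forces in N, time in s.
With the tool pointing down it reaches from about 0.3 to 0.875 m from the base axis. Payload 6.4 kg.
Tool frame: the origin (TCP) lies midway between the tips of the shut fingers; the grasp point (between the pads) lies 19 mm behind it; z points along the fingers, y is the direction in which the jaws open and shut (so a half turn about z gives the same grasp; the last joint's range is limited). The gripper opens to 85 mm and grips with 20 to 120 N. Pads are 22 mm wide; open, the fingers measure 114 mm over their backs; the gripper's body (76 mm by 85 mm) begins 54 mm behind the grasp point. The pads swing forward as they close: fully open they stand 13 mm farther back than shut.
Start: joints at [-1.322, 0.181, 1.607, -0, 1.354, -0.206], TCP at [0.253, -0.517, 0.205] pointing down, gripper open.
Joint ranges: [-2.99, 2.99], [-0.89, 2.07], [0.3, 2.58], [-1.14, 4.28], [0, 2.63], [-3.12, 3.12]. Speed limits (rad/s): [2.57, 2.57, 3.01, 3.14, 3.14, 3.14].

## Interface

Orientations are given as a 3x3 rotation matrix whose columns are the frame's x, y, z axes.
In Python, from bench import monitor, vision, manip gives the robot as it stands.
- The arm moves only by the shell command python3 -m crank 'ROWS' [OPENING] [FORCE]. ROWS is JSON, a list of rows, each a list of 6 numbers: the shift along the tool's x, y, z in units of 0.075 m (1.0 is 0.075 m), then the turn, a rotation vector about the tool's x, y, z in units of 360 degrees (1.0 is 360 degrees). In form: [[tx, ty, tz, ax, ay, az], ...]. A call has 1 to 5 rows; each row shifts and turns the commanded pose from where the row before left it, along the tool's axes as they then stand; what a row does not reach is not made up. A row lasts 1/10 s, in which the tool goes at most 50 mm and 8.59 degrees, less where a joint would pass 70% of its speed; a pose out of reach is approached as far as the arm can. A call with a number of a shift or a turn outside -1 to 1 is refused whole. A call with a gripper value outside its range is refused whole. OPENING is the opening, from 0 (shut) to 1 (fully open), set as the call begins (- or left out, the last holds). The fingers move at their own pace and stop on an object; FORCE is the grip in N (left out, the last holds). Time passes only in rows, so rows that do not move let the fingers close. It gives the time, the measured TCP pose, the force and the opening at its end, in the units of the state.
- monitor.get_obs(): the state, without advancing time (a new reading comes with each control period).
- vision.read_camera(name): name is "scene" or "top" or "wrist"; returns the picture (420x560x3 uint8, red, green, blue); there is no depth.
- vision.get_calibration(name): a dict with "intrinsics" (3x3 intrinsics, pixels), "origin" and "orientation" of the camera in the world. Camera axes: x right, y up, looking along -z (the intrinsics and any distortion apply to the point x, -y, -z); pixel columns grow to the right and rows downward; lengths in m; the calibration is good to about 2 mm. A picture is of the moment at which its call begins: read the wrist's pose just before it. get_calibration takes no time and is no camera call; for the wrist camera it gives the pose at the moment of the call.
- manip.job_done(): hands the job in, once; it reports no verdict.
The state is a dict: "t": time; "q": joint angles; "joint_vel": joint speeds; "joint_efforts": joint torques, N m; "position": TCP position; "tcp_rot": TCP orientation; "force": force on the tool from outside, world axes, zero at the start; "torque": the same for the moment, N m; "gripper_width": finger opening in m.
Only numpy, scipy, OpenCV 4.12 (cv2) and the standard library are available. Lean on these libraries where they do the work, as an engineer would, in place of code of your own. Each camera call takes 0.05 s, during which the arm holds its last target. There are 200 camera calls.

## Task

The rotary specimen stage is locked in its parking notch. Pull the spring-loaded index ring up, turn the stage counter-clockwise (seen from above) to the next notch and let the ring go so that its pin drops fully home there. Feel for the notch gently: never force or ram the pin against the track, and leave the bottle, vials and box beside it where they stand.

Things in the scene. Friction and masses are not known exactly. Their poses are not given: they have to be found in the camera images.
- station: Fixed dark steel round foot of the rotary specimen stage, 236 mm across, 12 mm thick. Origin on the rotation axis at bench height, z up. Outside the turning disc it carries the circular track.
- axis (a point): Point on the stage's vertical rotation axis, 48 mm above the bench, level with the top of the turning grey disc (160 mm across, z 36 to 48 mm). A clipped-down specimen dish, 72 mm across and up to 69 mm above the bench, sits near the disc's middle.
- ring_grip (a point): Centre (half-way up) of the index ring: an upright knurled steel cylinder 26 mm across, 24 mm tall, 96 mm from the rotation axis, centre 84 mm above the bench when the pin is home. Pull it straight up; it also turns the stage. Spring: about 5 N down when home, 9 N at full pull.
- pin_axis (a point): Point on the pin's vertical axis at track-top height (32 mm); it turns with the stage, not lifting with the ring. Here a radial arm of the stage (30 mm wide, top 59 mm above the bench) carries the plunger: a collar 22 mm across, z 59 to 70 mm, then the ring from 72 to 96 mm.
- index_ring (a joint): Lift of the ring and its pin (m): 0 = pin fully home in a notch, about 0.007 = pin tip resting on top of the track, 0.014 = upper stop. Released, the spring drives it down. The pin is 8 mm thick with a round tip.
- stage (a joint): Rotation of the stage (rad), counter-clockwise from above positive: 0 = parking notch; end stops at -0.25 and 1.6. Pushing it round at the ring takes about 1 N, 2 to 5 N with the pin dragging. The next notch has no fixed angle: it is in an adjustable steel stop segment, somewhere between 0.71 and 1.17 rad.
- track: Fixed circular track (mean radius 96 mm, 23 mm wide, top 32 mm up) with the stop segment clamped in it. Smooth (steps to 0.5 mm), so the pin can ride on it. Notches: straight-sided, 11 mm along the turn, 8 mm deep; over one, the pin drops in and blocks turning. Pin force on it: 25 N at most. Its pose does not show the next notch.
- bottle_mid (a point): Centre of a bystander: white wash bottle, 60 mm across, 150 mm tall.
- vial_a_mid (a point): Centre of a bystander: capped glass vial, 26 mm across, 57 mm tall.
- vial_b_mid (a point): Centre of a bystander: second capped glass vial, same size.
- tip_box_mid (a point): Centre of a bystander: closed blue tip box, 120 x 85 mm, 55 mm tall.
Not all that is in view belongs to the job. Of the things like the station, leave any that is purple or yellow; of the rest the larger one is meant.

How it is judged:
On the way, in this order (a step that is already met when the one before it is completed fails the run):
1. the ring is pulled up clear of the parking notch before the stage turns (value of joint index_ring above 0.0085 m and value of joint stage below 0.1 rad), for 0.1 s.
2. the stage is turned away from the parking notch (value of joint stage above 0.4 rad), for 0.05 s.
3. the pin has dropped into the next notch (value of joint index_ring below 0.002 m and value of joint stage above 0.66 rad), for 0.2 s.
At the end, for the whole second after the job is handed in: The ring is down within 2 mm of fully home with its pin in the next notch (stage between 0.66 and 1.23 rad, where only that notch lets the pin down), and the stage is at rest (all of step 3 and value of joint stage below 1.23 rad and velocity of joint stage between -0.02 and 0.02 rad/s); the robot touches nothing.
It fails at once if the pin is pressed against the track or a notch wall with more than 25 N (contact force between index_ring and track above 25 N).
It fails at once if a bystander is shifted by more than 20 mm (distance of any of bottle_mid, vial_a_mid, vial_b_mid, tip_box_mid from where it was at the start of the episode above 0.02 m).
It also fails if it takes over 54 s, if anything falls off the work surface, if the arm or the gripper's body presses on something with over 40 N, if the wrist force passes 120 N, or if a joint passes its speed limit or range.

## Working session

There is one attempt and no reset: what is moved stays moved. The work goes in short steps, Python scripts to look and compute and a shell command to move; the robot and the scene stay as the last step left them, time stands still between calls to the robot, and variables do not carry over. Pictures are saved under pics/ and viewed, about 8 in all and at most 12, crops included, and the job is handed in when it is done.

```bash
mkdir -p pics; python3 - <<'E'
from bench import monitor, vision
import cv2,numpy as np
o=monitor.get_obs(); print(o)
for n in("scene","top"):
    im=vision.read_camera(n); cv2.imwrite(f"pics/{n}0.png",im[:,:,::-1]); c=vision.get_calibration(n); print(n,c)
E
```

```text
{'t': 0.0, 'q': array([-1.32230638e+00,  1.81533076e-01,  1.60799839e+00, -5.69745564e-06,
        1.35378047e+00, -2.06284887e-01]), 'joint_vel': array([-4.88194957e-04,  2.61669770e-04,  1.18293366e-03,  9.43813358e-04,
        5.14511645e-05,  8.09399726e-04]), 'joint_efforts': array([-1.45763220e-04, -4.44871831e+01, -3.51334727e+01, -2.06474269e-04,
        9.34723212e-03,  3.09281415e-05]), 'position': array([ 0.25244901, -0.51596586,  0.20379331]), 'tcp_rot': array([[ 8.98359491e-01,  4.39260789e-01, -4.28233601e-04],
       [ 4.39260861e-01, -8.98358015e-01,  1.66510371e-03],
       [ 3.46707680e-04, -1.68396798e-03, -9.99998522e-01]]), 'force': array([ 0.52260762,  0.11169745, -0.42430235]), 'torque': array([-0.01852795,  0.02633966, -0.01152163]), 'gripper_width': 0.08524183310234394}
scene {'intrinsics': array([[455.97657608,   0.        , 281.2154767 ],
       [  0.        , 455.97657608, 205.82671068],
       [  0.        ,   0.        ,   1.        ]]), 'origin': array([1.21027459, 0.3982937 , 0.66471698]), 'orientation': array([[-4.66403746e-01, -5.00450482e-01,  7.29394860e-01],
       [ 8.84571751e-01, -2.64432101e-01,  3.84198492e-01],
       [ 6.03094656e-04,  8.24393704e-01,  5.66016482e-01]])}
top {'intrinsics': array([[402.74915318,   0.        , 278.24895701],
       [  0.        , 402.74915318, 204.32912525],
       [  0.        ,   0.        ,   1.        ]]), 'origin': array([0.31336404, 0.00535947, 1.26396404]), 'orientation': array([[ 2.20283354e-02,  9.90009927e-01, -1.39266279e-01],
       [-9.99751591e-01,  2.22861100e-02,  2.91576430e-04],
       [ 3.39236717e-03,  1.39225261e-01,  9.90254926e-01]])}
```

View pics/scene0.png

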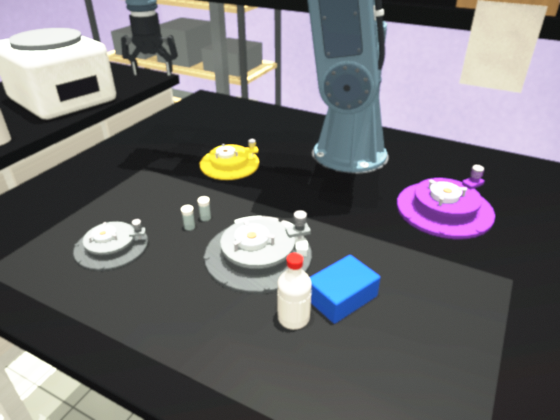

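View pics/top0.png

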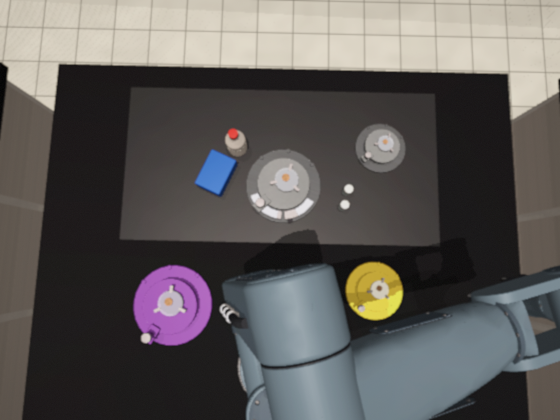

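The scene picture shows the large grey station at (258,250) with its ring at (300,218). In the top picture it is at (284,186) with the ring near (259,202). The purple, yellow and small grey stations are decoys. Next I'll look at enlarged crops of both.

```bash
python3 - <<'E'
import cv2,numpy as np
a=cv2.imread("pics/top0.png")[140:235,230:330]; b=cv2.imread("pics/scene0.png")[195:300,195:335]
a=cv2.resize(a,(400,380),interpolation=cv2.INTER_CUBIC);b=cv2.resize(b,(400,300),interpolation=cv2.INTER_CUBIC)
b=cv2.copyMakeBorder(b,0,80,0,0,cv2.BORDER_CONSTANT)
cv2.imwrite("pics/crop.png",np.hstack([a,b]))
E
```

```text
(no output)
```

View pics/crop.png

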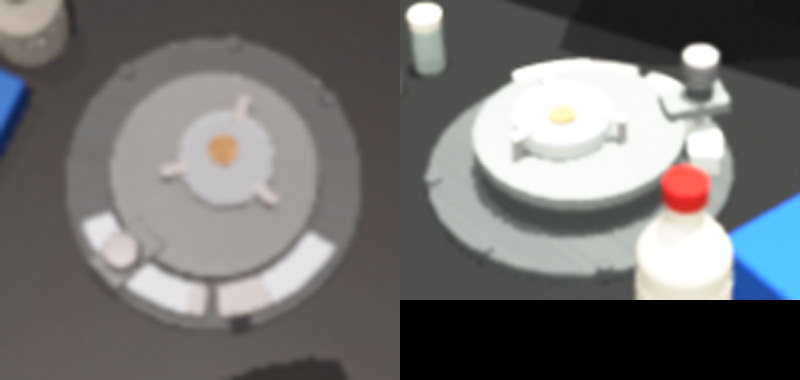

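```bash
cat > h.py <<'E'
import numpy as np
from bench import monitor, vision
def ray(c,u,v,z):
    K=c["intrinsics"];d=c["orientation"]@np.array([(u-K[0,2])/K[0,0],-(v-K[1,2])/K[1,1],-1])
    return c["origin"]+d*(z-c["origin"][2])/d[2]
def proj(c,p):
    q=c["orientation"].T@(np.asarray(p)-c["origin"]);K=c["intrinsics"]
    return K[0,2]+K[0,0]*q[0]/-q[2],K[1,2]+K[1,1]*q[1]/q[2]
E
python3 - <<'E'
from h import *
t=vision.get_calibration("top");s=vision.get_calibration("scene")
T=lambda x,y,z:ray(t,230+(x-1.5)/4,140+(y-1.5)/4,z)
S=lambda x,y,z:ray(s,195+(x-401)*.35,195+(y-1)*.35,z)
foot=T(214,184,.012);disc=T(213.5,174,.048);ring=T(121,250,.096);notch=T(213,300,.032)
print("foot",foot,"w",T(66,184,.012)-T(361,184,.012));print("disc",disc);print("ring",ring,S(700,53,.096));print("notch",notch)
print("scene disc",S(579,132,.048))
c=(foot+disc)/2
a=lambda p:np.arctan2(*(p-c)[1::-1])
print(np.linalg.norm((ring-c)[:2]),np.linalg.norm((notch-c)[:2]),a(ring),a(notch),a(notch)-a(ring))
print("track part ends",[ (a(T(x,y,.032))-a(ring)) for x,y in[(130,285),(190,300),(207,300),(220,300),(265,298),(330,245)]])
for n,p in dict(bottle=T(20,20,.1),bottletop=ray(t,233,133,.15),box=ray(t,216,173,.055),va=ray(t,349,189,.057),vb=ray(t,345,205,.057)).items():print(n,p)
E
```

```text
foot [ 0.54945298 -0.0090984   0.012     ] w [-0.00528261  0.23299338  0.        ]
disc [ 0.55045981 -0.00813999  0.048     ]
ring [0.48293175 0.05898739 0.096     ] [0.48366639 0.06043386 0.096     ]
notch [ 0.45494886 -0.0099439   0.032     ]
scene disc [ 0.55718003 -0.00374077  0.048     ]
0.09519954381249472 0.09501676789262412 2.35187199475888 -3.1276503477264574 -5.479522342485337
track part ends [np.float64(0.15205949657673523), np.float64(0.6197944613047497), np.float64(0.7551291221041856), np.float64(-5.422863570339549), np.float64(-5.073686567014988), np.float64(-4.427032549941194)]
bottle [0.65372829 0.13891846 0.1       ]
bottletop [0.67330892 0.13910471 0.15      ]
box [0.57598519 0.19777206 0.055     ]
va [ 0.53507116 -0.20930097  0.057     ]
vb [ 0.48560498 -0.19706751  0.057     ]
```

The top picture crop shows the ring at (121,250), the disc centre at (213,174) and the notch gap in the stop segment near (213,300), about 0.80 rad ahead. Sizes and radius agree with the data: foot 233 mm, radius 95 mm. I'll turn the tool so the jaws lie along the tangent, then go above the ring.

```bash
R='[0,0,0,0,0,-0.0232]'
python3 -m crank '[[0,0,0,0,0,-0.0232],[0,0,0,0,0,-0.0232],[0,0,0,0,0,-0.0232],[0,0,0,0,0,-0.0232],[0,0,0,0,0,-0.0232]]' 1 20
python3 -m crank '[[0,0,0,0,0,-0.0232],[0,0,0,0,0,-0.0232],[0,0,0,0,0,-0.0232],[0,0,0,0,0,-0.0232],[0,0,0,0,0,-0.0232]]'
python3 -m crank '[[0,0,0,0,0,-0.0232],[0,0,0,0,0,-0.0232],[0,0,0,0,0,-0.0232],[0,0,0,0,0,0]]'
```

```text
t: 0.6
position: [0.2525, -0.5162, 0.2041]
tcp_rot: [[0.372, 0.928, -0.0], [0.928, -0.372, 0.001], [0.001, -0.001, -1.0]]
force: [-1.3, -0.2, -0.4]
gripper_width: 0.0855
t: 1.1
position: [0.2525, -0.5162, 0.2042]
tcp_rot: [[-0.341, 0.94, -0.0], [0.94, 0.341, 0.001], [0.001, 0.0, -1.0]]
force: [0.9, -0.0, 0.8]
gripper_width: 0.0855
t: 1.5
position: [0.2525, -0.5162, 0.2042]
tcp_rot: [[-0.703, 0.711, -0.0], [0.711, 0.703, 0.001], [0.001, 0.0, -1.0]]
force: [-0.5, -0.6, -0.2]
gripper_width: 0.085
```

```bash
python3 -m crank '[[0.217,0.508,0,0,0,0],[0.217,0.508,0,0,0,0],[0.217,0.508,0,0,0,0],[0.217,0.508,0,0,0,0],[0.217,0.508,0,0,0,0]]'
python3 -m crank '[[0.217,0.508,0,0,0,0],[0.217,0.508,0,0,0,0],[0.217,0.508,0,0,0,0],[0.217,0.508,0,0,0,0],[0.217,0.508,0,0,0,0]]'
python3 -m crank '[[0.217,0.508,0,0,0,0],[0.217,0.508,0,0,0,0],[0.217,0.508,0,0,0,0],[0.217,0.508,0,0,0,0],[0.217,0.508,0,0,0,0]]'
python3 -m crank '[[0,0,0,0,0,0],[0,0,0,0,0,0]]'
python3 - <<'E'
from h import *
import cv2
o=monitor.get_obs();c=vision.get_calibration("wrist");im=vision.read_camera("wrist")
np.save("w1.npy",c,allow_pickle=True);cv2.imwrite("pics/w1.png",im[:,:,::-1])
print(o["t"],o["position"],o["tcp_rot"],o["q"],o["force"],c)
print("pred ring",proj(c,[.4833,.0597,.096]))
E
```

```text
t: 2.0
position: [0.3312, -0.3231, 0.2045]
tcp_rot: [[-0.699, 0.715, 0.0], [0.715, 0.699, 0.0], [0.0, 0.0, -1.0]]
force: [1.5, 0.8, 0.0]
gripper_width: 0.0855
t: 2.5
position: [0.4096, -0.1314, 0.2047]
tcp_rot: [[-0.699, 0.715, 0.0], [0.715, 0.699, -0.0], [-0.0, 0.0, -1.0]]
force: [1.6, -0.1, 0.0]
gripper_width: 0.0856
t: 3.0
position: [0.488, 0.0605, 0.2047]
tcp_rot: [[-0.699, 0.715, 0.0], [0.715, 0.699, -0.0], [-0.0, 0.0, -1.0]]
force: [0.8, -1.0, 0.2]
gripper_width: 0.0854
t: 3.2
position: [0.4874, 0.0594, 0.2043]
tcp_rot: [[-0.702, 0.712, -0.001], [0.712, 0.702, -0.0], [0.001, -0.001, -1.0]]
force: [0.6, -0.3, -0.0]
gripper_width: 0.0853
3.2 [0.48743807 0.05941749 0.20426305] [[-7.02256509e-01  7.11923193e-01 -1.07861101e-03]
 [ 7.11923807e-01  7.02256647e-01 -3.08305316e-04]
 [ 5.37972045e-04 -9.84398269e-04 -9.99999371e-01]] [-1.20643737e-01 -8.72654111e-03  1.81217788e+00 -4.47835835e-04
  1.33917500e+00 -8.99103271e-01] [ 0.62743131 -0.26830623 -0.03014589] {'intrinsics': array([[324.59073314,   0.        , 276.28608399],
       [  0.        , 324.59073314, 211.51737251],
       [  0.        ,   0.        ,   1.        ]]), 'origin': array([0.43078855, 0.1164436 , 0.37330474]), 'orientation': array([[ 0.71130675, -0.66892001, -0.21584422],
       [ 0.70288001,  0.67626068,  0.22052478],
       [-0.00154648, -0.30857335,  0.95119929]])}
pred ring (np.float64(273.91237133221375), np.float64(197.89652234508122))
```

View pics/w1.png

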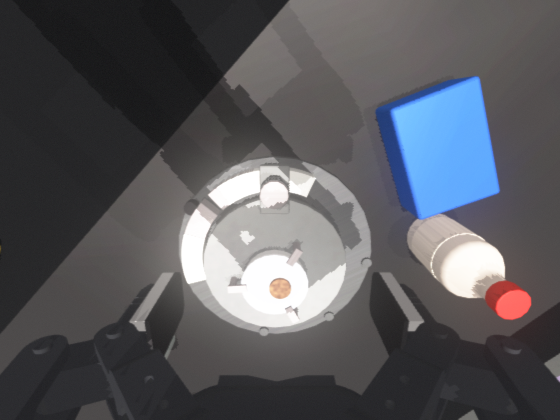

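The wrist picture shows the ring at about (275,193) (predicted (274,198)), the white segments on the track to its left and the notch gap near (207,210). Next is an enlarged crop for sub-pixel placing.

```bash
python3 - <<'E'
import cv2
b=cv2.imread("pics/w1.png")[150:250,175:325]
cv2.imwrite("pics/w1c.png",cv2.resize(b,None,fx=5,fy=5,interpolation=cv2.INTER_CUBIC))
E
```

```text
(no output)
```

View pics/w1c.png

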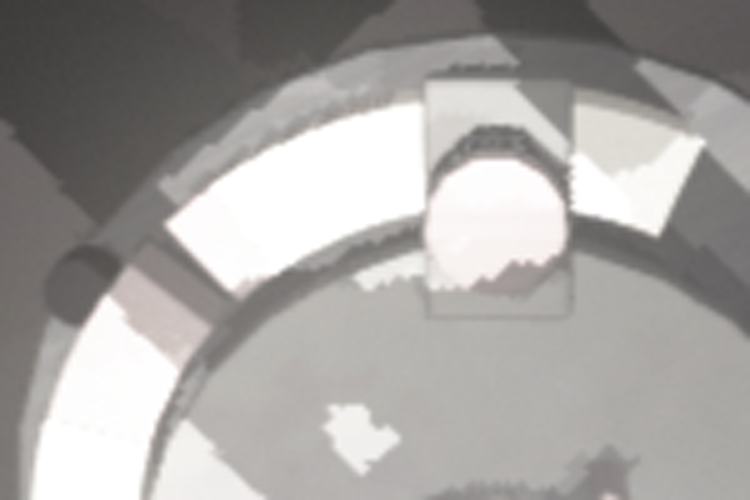

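```bash
python3 - <<'E'
from h import *
c=np.load("w1.npy",allow_pickle=True).item()
W=lambda x,y,z:ray(c,175+(x-2)/5,150+(y-2)/5,z)
r=W(497,226,.096);ax=np.array([.550,-.0085,0])
print("ring",r,"dia",np.linalg.norm(W(426,226,.096)-W(568,226,.096)))
# arm centreline at top z=.059
print("arm mid",W(500,100,.059),W(500,300,.059))
a=lambda p:np.arctan2(*(p-ax)[1::-1])
print(a(r),np.hypot(*(r-ax)[:2]))
for p in[(165,225),(240,298),(140,240),(215,322),(122,265),(185,365)]:
    q=W(*p,.032);print(p,q,np.hypot(*(q-ax)[:2]),(a(q)-a(r))%6.283)
E
```

```text
ring [0.48136539 0.06177705 0.096     ] dia 0.02508893257025482
arm mid [0.47067464 0.07304398 0.059     ] [0.49945241 0.04382768 0.059     ]
2.3443714230149566 0.0982322465033514
(165, 225) [ 0.4415408  -0.00145287  0.032     ] 0.10868790228007809 0.7323374935890872
(240, 298) [ 0.46424098 -0.00242191  0.032     ] 0.08597414307660471 0.7264655166438465
(140, 240) [ 0.43988258 -0.00785033  0.032     ] 0.11011933599683998 0.7913215374987104
(215, 322) [ 0.46401951 -0.01049077  0.032     ] 0.0860035345706527 0.8201855712199757
(122, 265) [ 0.44078703 -0.01494817  0.032     ] 0.10940316461859262 0.8560096067831227
(185, 365) [ 0.4659698  -0.02281712  0.032     ] 0.08524115647619109 0.9657960480750596
```

The ring estimates agree within 1 mm tangentially and 3 mm radially, and the notch again comes out at about 0.79 rad. I'll correct the position, descend around the ring and close in stages.

```bash
python3 -m crank '[[0.053,-0.035,0.4,0,0,0],[0,0,0.4,0,0,0],[0,0,0.3,0,0,0],[0,0,0.2,0,0,0],[0,0,0.2,0,0,0]]' 0.6 20
python3 -m crank '[[0,0,0.2,0,0,0],[0,0,0.12,0,0,0],[0,0,0,0,0,0]]' 0.4
python3 -m crank '[[0,0,0,0,0,0],[0,0,0,0,0,0]]' 0.36
python3 - <<'E'
from h import *
import cv2
o=monitor.get_obs();im=vision.read_camera("wrist")
cv2.imwrite("pics/w2.png",im[100:400,60:500,::-1]);print(o["t"],o["position"],o["force"],o["gripper_width"])
E
```

```text
t: 3.75
position: [0.4824, 0.058, 0.0913]
tcp_rot: [[-0.699, 0.715, -0.001], [0.715, 0.699, -0.0], [0.0, -0.001, -1.0]]
force: [0.2, 0.1, -0.7]
gripper_width: 0.051
t: 4.05
position: [0.4819, 0.0587, 0.0671]
tcp_rot: [[-0.701, 0.713, -0.003], [0.713, 0.701, 0.0], [0.002, -0.002, -1.0]]
force: [-0.6, -0.7, 0.6]
gripper_width: 0.0339
t: 4.25
position: [0.4838, 0.0593, 0.0691]
tcp_rot: [[-0.702, 0.712, 0.001], [0.712, 0.702, -0.0], [-0.001, 0.001, -1.0]]
force: [-0.2, -0.9, 0.4]
gripper_width: 0.031
4.25 [0.48380469 0.05928475 0.06905708] [-0.21330815 -0.85881888  0.444666  ] 0.03095134618402846
```

View pics/w2.png

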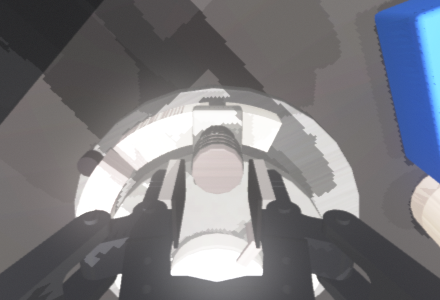

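The wrist picture shows the ring at crop (218,165), centred between the pads (inner faces at about 185 and 250). I'll check the radial overlap by projecting points.

```bash
python3 - <<'E'
from h import *
import cv2
c=vision.get_calibration("wrist");o=monitor.get_obs();p=o["position"];R=o["tcp_rot"]
P=lambda q:tuple(np.round(np.array(proj(c,q))-[60,100]).astype(int))
print("ring top pred",P([.4827,.0604,.096]), "measured from px (218,168):",ray(c,278,268,.096))
im=cv2.imread("pics/w2.png")
for dx in(-.011,.011):
  for dy in(-.0155,.0155):
    for dz in(0.,-.03):
      q=P(p+R@[dx,dy,dz]);print(dx,dy,dz,q);cv2.circle(im,q,2,(0,0,255) if dx<0 else (0,255,0),-1)
cv2.imwrite("pics/w2o.png",cv2.resize(im[80:300,120:320],None,fx=3,fy=2.7))
E
```

```text
ring top pred (np.int64(217), np.int64(175)) measured from px (218,168): [0.48027406 0.06346123 0.096     ]
-0.011 -0.0155 0.0 (np.int64(191), np.int64(171))
-0.011 -0.0155 -0.03 (np.int64(186), np.int64(201))
-0.011 0.0155 0.0 (np.int64(244), np.int64(171))
-0.011 0.0155 -0.03 (np.int64(249), np.int64(201))
0.011 -0.0155 0.0 (np.int64(190), np.int64(136))
0.011 -0.0155 -0.03 (np.int64(185), np.int64(160))
0.011 0.0155 0.0 (np.int64(245), np.int64(136))
0.011 0.0155 -0.03 (np.int64(250), np.int64(160))
```

View pics/w2o.png

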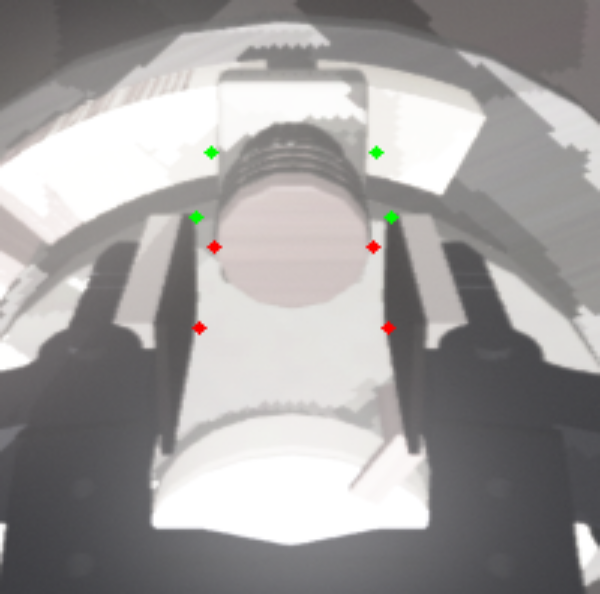

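```bash
python3 - <<'E'
from h import *
import cv2
c=np.load("w1.npy",allow_pickle=True).item()
p=np.array([.48744,.05942,.20426]);R=np.array([[-.70226,.71192,-.00108],[.71192,.70226,-.0003],[.0005,-.001,-1]])
for dz in(0,-.013,-.03,-.043):
  print(dz,[np.round(proj(c,p+R@[dx,dy,dz])) for dy in(-.0427,.0427) for dx in(.011,-.011)])
im=cv2.imread("pics/w1.png")[240:400,110:260]
im2=cv2.imread("pics/w1.png")[240:400,350:500]
cv2.imwrite("pics/w1p.png",cv2.resize(np.hstack([im,im2]),None,fx=2.6,fy=2.6,interpolation=cv2.INTER_CUBIC))
E
```

```text
0 [array([201., 236.]), array([204., 271.]), array([353., 236.]), array([350., 271.])]
-0.013 [array([196., 246.]), array([199., 283.]), array([359., 246.]), array([356., 283.])]
-0.03 [array([187., 260.]), array([191., 300.]), array([367., 260.]), array([364., 301.])]
-0.043 [array([179., 274.]), array([184., 317.]), array([375., 274.]), array([371., 317.])]
```

View pics/w1p.png

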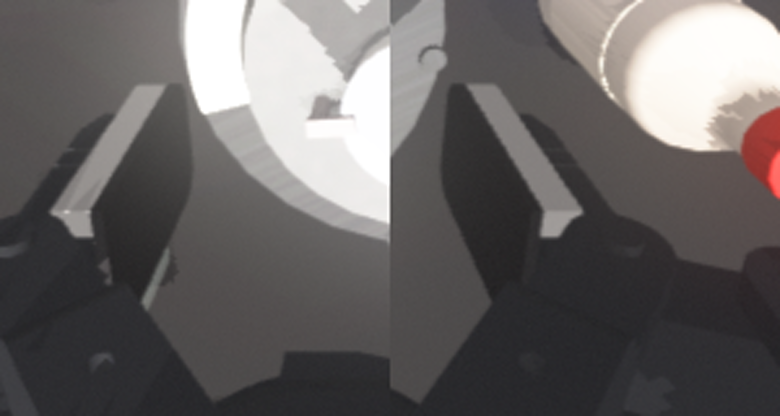

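The pads show about 30 mm farther back than the reported TCP suggests, so their tips may stop just above the ring. A gentle partial closing will test that: stopping at 26 mm means they are on the ring, and narrower means they are above it.

```bash
python3 -m crank '[[0,0,0,0,0,0],[0,0,0,0,0,0]]' 0.32 20
python3 -m crank '[[0,0,0,0,0,0],[0,0,0,0,0,0]]' 0.27
python3 - <<'E'
from h import *
import cv2
im=vision.read_camera("scene");cv2.imwrite("pics/s2.png",cv2.resize(im[130:270,200:400,::-1],None,fx=4,fy=4,interpolation=cv2.INTER_CUBIC))
E
```

```text
t: 4.5
position: [0.4834, 0.0597, 0.0686]
tcp_rot: [[-0.703, 0.712, 0.001], [0.712, 0.703, -0.0], [-0.001, 0.001, -1.0]]
force: [-0.1, 0.7, -0.3]
gripper_width: 0.0274
t: 4.7
position: [0.484, 0.06, 0.0692]
tcp_rot: [[-0.703, 0.712, 0.002], [0.712, 0.703, 0.0], [-0.001, 0.001, -1.0]]
force: [-1.3, 1.4, 6.1]
gripper_width: 0.023
```

View pics/s2.png

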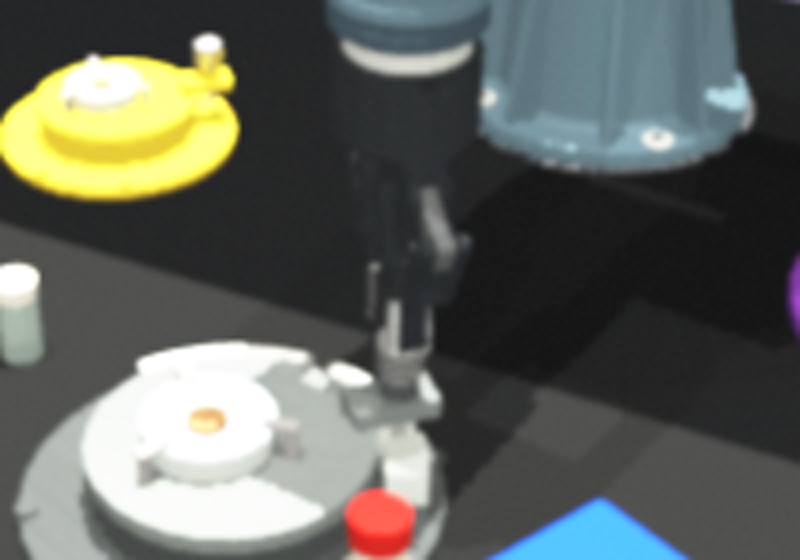

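The width went to 23 mm with a 6 N upward touch, so the tips are on the ring's top, at about z 0.096 while the TCP reads 0.069. The scene picture agrees, with the fingertips ending at the ring's top near (405,345). I'll open, go 22 mm lower and close in stages.

```bash
python3 -m crank '[[0,0,0,0,0,0],[0,0,0,0,0,0],[0,0,0,0,0,0]]' 0.42 20
python3 -m crank '[[0,0,0.1,0,0,0],[0,0,0.1,0,0,0],[0,0,0.1,0,0,0],[0,0,0,0,0,0]]'
python3 -m crank '[[0,0,0,0,0,0],[0,0,0,0,0,0]]' 0.34
python3 -m crank '[[0,0,0,0,0,0],[0,0,0,0,0,0]]' 0.31
```

```text
t: 5.05
position: [0.4829, 0.0597, 0.068]
tcp_rot: [[-0.703, 0.712, -0.001], [0.712, 0.703, -0.0], [0.0, -0.0, -1.0]]
force: [0.2, 0.1, -0.5]
gripper_width: 0.036
t: 5.45
position: [0.4817, 0.0598, 0.044]
tcp_rot: [[-0.702, 0.712, -0.003], [0.712, 0.703, 0.0], [0.002, -0.002, -1.0]]
force: [0.1, 0.2, 0.2]
gripper_width: 0.0355
t: 5.65
position: [0.4833, 0.0597, 0.0458]
tcp_rot: [[-0.703, 0.712, 0.0], [0.712, 0.703, -0.0], [-0.0, 0.0, -1.0]]
force: [0.6, -0.2, -0.2]
gripper_width: 0.0291
t: 5.85
position: [0.4833, 0.0596, 0.0459]
tcp_rot: [[-0.703, 0.712, 0.0], [0.712, 0.703, -0.0], [-0.0, 0.0, -1.0]]
force: [-1.0, -0.7, -0.6]
gripper_width: 0.0263
```

```bash
python3 -m crank '[[0.027,0,0,0,0,0],[0,0,0,0,0,0]]' 0.33
python3 -m crank '[[0,0,0,0,0,0],[0,0,0,0,0,0],[0,0,0,0,0,0]]' 0.25 40
```

```text
t: 6.05
position: [0.4816, 0.0613, 0.0458]
tcp_rot: [[-0.703, 0.712, 0.0], [0.712, 0.703, 0.0], [-0.0, 0.0, -1.0]]
force: [0.5, 0.1, 0.2]
gripper_width: 0.0277
t: 6.35
position: [0.4817, 0.0613, 0.046]
tcp_rot: [[-0.703, 0.712, -0.0], [0.712, 0.703, 0.0], [0.0, 0.0, -1.0]]
force: [-3.4, 1.8, 4.7]
gripper_width: 0.0247
```

```bash
python3 -m crank '[[0,0,-0.027,0,0,0],[0,0,-0.027,0,0,0],[0,0,0,0,0,0]]'
python3 -m crank '[[0,0,-0.033,0,0,0],[0,0,-0.033,0,0,0],[0,0,-0.033,0,0,0],[0,0,0,0,0,0]]'
```

```text
t: 6.65
position: [0.4813, 0.0611, 0.0493]
tcp_rot: [[-0.703, 0.712, -0.001], [0.712, 0.703, 0.0], [0.0, -0.0, -1.0]]
force: [1.4, -0.6, -7.1]
gripper_width: 0.0247
t: 7.05
position: [0.4813, 0.0611, 0.0572]
tcp_rot: [[-0.703, 0.712, -0.001], [0.712, 0.703, -0.0], [0.0, -0.001, -1.0]]
force: [0.7, -0.9, -9.0]
gripper_width: 0.025
```

Lifted 11 mm, with 9 N of spring force felt. Now turning about the axis (R 96 mm, 0.06 rad per row).

```bash
python3 -m crank '[[-0.001,-0.0384,0,0,0,-0.0048],[-0.0023,-0.0768,0,0,0,-0.00955],[-0.0023,-0.0768,0,0,0,-0.00955],[0,0,0,0,0,0]]'
```

```text
t: 7.45
position: [0.4718, 0.0499, 0.0571]
tcp_rot: [[-0.801, 0.598, -0.001], [0.598, 0.801, -0.0], [0.0, -0.0, -1.0]]
force: [0.4, -0.4, -8.9]
gripper_width: 0.0247
```

```bash
python3 -m crank '[[-0.0023,-0.0768,0,0,0,-0.00955],[-0.0023,-0.0768,0,0,0,-0.00955],[-0.0023,-0.0768,0,0,0,-0.00955],[-0.0023,-0.0768,0,0,0,-0.00955],[0,0,0,0,0,0]]'
python3 -m crank '[[-0.0023,-0.0768,0,0,0,-0.00955],[-0.0023,-0.0768,0,0,0,-0.00955],[-0.0023,-0.0768,0,0,0,-0.00955],[0,0,0,0,0,0]]'
python3 - <<'E'
from h import *
import cv2
o=monitor.get_obs();p=o["position"];print(o["force"],o["q"])
a=lambda p:np.arctan2(p[1]+.0085,p[0]-.55)
print((a(p)-a([.4817,.0613]))%6.283,np.hypot(p[0]-.55,p[1]+.0085))
c=vision.get_calibration("wrist");np.save("w3.npy",c,allow_pickle=True);im=vision.read_camera("wrist")
cv2.imwrite("pics/w3.png",cv2.resize(im[150:320,120:360,::-1],None,fx=3.3,fy=3.3,interpolation=cv2.INTER_CUBIC))
E
```

```text
t: 7.95
position: [0.4605, 0.03, 0.0571]
tcp_rot: [[-0.92, 0.392, -0.001], [0.392, 0.92, -0.0], [0.0, -0.0, -1.0]]
force: [0.1, -0.1, -9.9]
gripper_width: 0.0245
t: 8.35
position: [0.4554, 0.0136, 0.0571]
tcp_rot: [[-0.975, 0.222, -0.0], [0.222, 0.975, -0.0], [0.0, -0.0, -1.0]]
force: [0.9, -0.4, -8.6]
gripper_width: 0.0247
[ 0.91377497 -0.39988025 -8.63030636] [-2.31395411e-01  1.14528337e-01  2.01723888e+00 -2.85060267e-04
  1.01023734e+00 -1.57804175e+00]
0.5663532254905244 0.09719564397174284
```

View pics/w3.png

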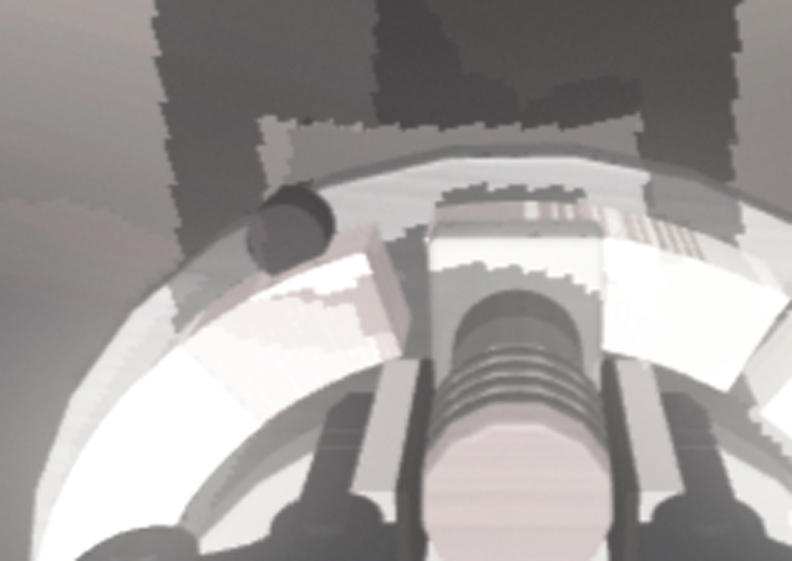

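The ring is gripped and up, and the stage is near 0.57 rad. The far wall of the notch is visible at crop (365,250)–(400,355). I'll compute the remaining angle.

```bash
python3 - <<'E'
from h import *
c=np.load("w3.npy",allow_pickle=True).item()
W=lambda x,y,z:ray(c,120+x/3.3,150+y/3.3,z)
# ring top centre at z=.096+.0112 ; arm edges at z .059
r=W(518,500,.1072);e1=W(430,240,.059);e2=W(602,240,.059);print(r,e1,e2,np.linalg.norm(e1-e2))
ax=np.array([.55,-.0085,0]);a=lambda p:np.arctan2(*(p-ax)[1::-1])%6.283
mid=a((e1+e2)/2)
for p in[(365,250),(400,355)]:
  q=W(*p,.032);print(q,np.hypot(*(q-ax)[:2]),a(q)-mid,a(q)-a(r))
print(mid,a(r))
E
```

```text
[0.4536388  0.01460543 0.1072    ] [0.43290696 0.00439265 0.059     ] [0.43921395 0.03221578 0.059     ] 0.028529008756137498
[ 0.44116008 -0.01279284  0.032     ] 0.1089245423905315 0.2702844285946191 0.2745724528573805
[ 0.46429774 -0.011871    0.032     ] 0.0857685340703617 0.27017666411696784 0.27446468837972926
2.910544307179091 2.9062562829163294
```

```bash
python3 -m crank '[[-0.001,-0.0512,0,0,0,-0.0064],[-0.001,-0.0512,0,0,0,-0.0064],[0,0,0,0,0,0]]'
python3 -m crank '[[0,0,0.013,0,0,0],[0,0,0.013,0,0,0],[0,0,0.013,0,0,0],[0,0,0.01,0,0,0],[0,0,0,0,0,0]]'
```

```text
t: 8.7
position: [0.454, 0.0063, 0.0571]
tcp_rot: [[-0.99, 0.143, -0.0], [0.143, 0.99, -0.0], [0.0, -0.0, -1.0]]
force: [0.1, -2.4, -8.2]
gripper_width: 0.0246
t: 9.2
position: [0.4541, 0.0064, 0.0534]
tcp_rot: [[-0.99, 0.141, -0.0], [0.141, 0.99, 0.0], [0.0, 0.0, -1.0]]
force: [-0.8, -2.5, -7.0]
gripper_width: 0.0244
```

```bash
python3 -m crank '[[0,0,0,0,0,0],[0,0,0,0,0,0]]' 0.34 40
python3 -m crank '[[-0.0001,-0.0128,0,0,0,-0.0016],[-0.0001,-0.0128,0,0,0,-0.0016],[0,0,0,0,0,0]]'
```

```text
t: 9.4
position: [0.4554, 0.0064, 0.0545]
tcp_rot: [[-0.99, 0.141, 0.003], [0.141, 0.99, -0.0], [-0.003, 0.0, -1.0]]
force: [1.0, -0.2, -0.5]
gripper_width: 0.0292
t: 9.7
position: [0.4544, 0.0044, 0.0539]
tcp_rot: [[-0.993, 0.12, 0.001], [0.12, 0.993, 0.0], [-0.001, 0.0, -1.0]]
force: [0.8, 0.8, -0.2]
gripper_width: 0.0292
```

```bash
python3 -m crank '[[-0.0001,-0.0128,0,0,0,-0.0016],[-0.0001,-0.0128,0,0,0,-0.0016],[-0.0001,-0.0128,0,0,0,-0.0016],[-0.0001,-0.0128,0,0,0,-0.0016]]'
python3 -m crank '[[-0.0001,-0.0128,0,0,0,-0.0016],[-0.0001,-0.0128,0,0,0,-0.0016],[0,0,0,0,0,0]]'
```

```text
t: 10.1
position: [0.4536, 0.0006, 0.0536]
tcp_rot: [[-0.997, 0.08, 0.0], [0.08, 0.997, 0.0], [-0.0, 0.0, -1.0]]
force: [2.1, 2.3, 1.9]
gripper_width: 0.0291
t: 10.4
position: [0.453, -0.0016, 0.0533]
tcp_rot: [[-0.998, 0.06, -0.001], [0.06, 0.998, -0.0], [0.001, -0.0, -1.0]]
force: [-0.1, 0.9, 0.0]
gripper_width: 0.0289
```

```bash
python3 -m crank '[[-0.0001,-0.0064,0,0,0,-0.0008],[-0.0001,-0.0064,0,0,0,-0.0008],[0,-0.0064,0,0,0,-0.0008],[0,-0.0064,0,0,0,-0.0008]]'
python3 - <<'E'
from bench import monitor;o=monitor.get_obs();print(o["force"],o["torque"])
E
```

```text
t: 10.8
position: [0.4529, -0.0032, 0.0532]
tcp_rot: [[-0.999, 0.04, -0.001], [0.04, 0.999, 0.0], [0.001, 0.0, -1.0]]
force: [-0.7, 1.4, -0.8]
gripper_width: 0.0288
[-0.71118248  1.38816385 -0.8343528 ] [ 0.12833198 -0.0225279   0.00922293]
```

```bash
python3 -m crank '[[-0.0001,-0.0064,0,0,0,-0.0008],[-0.0001,-0.0064,0,0,0,-0.0008],[0,-0.0064,0,0,0,-0.0008],[0,-0.0064,0,0,0,-0.0008]]' | grep -v rot
```

```text
t: 11.2
position: [0.4533, -0.0053, 0.0536]
force: [-1.0, -0.1, -0.0]
gripper_width: 0.0292
```

```bash
python3 -m crank '[[-0.0001,-0.0064,0,0,0,-0.0008],[0,-0.0064,0,0,0,-0.0008],[0,-0.0064,0,0,0,-0.0008]]' | grep -v rot
```

```text
t: 11.5
position: [0.4533, -0.0067, 0.0535]
force: [0.7, 0.5, -0.4]
gripper_width: 0.0288
```

```bash
python3 -m crank '[[0,-0.0064,0,0,0,-0.0008],[0,-0.0064,0,0,0,-0.0008],[0,-0.0064,0,0,0,-0.0008]]' | grep -v rot
```

```text
t: 11.8
position: [0.4532, -0.008, 0.0535]
force: [0.2, 0.5, 0.4]
gripper_width: 0.0293
```

```bash
python3 -m crank '[[0,-0.0064,0,0,0,-0.0008],[0,-0.0064,0,0,0,-0.0008],[0,0,0,0,0,0]]' | grep -v rot
```

```text
t: 12.1
position: [0.4532, -0.009, 0.0535]
force: [0.7, 1.8, 0.0]
gripper_width: 0.029
```

```bash
python3 -m crank '[[0,-0.0064,0,0,0,-0.0008],[0,-0.0064,0,0,0,-0.0008],[0,0,0,0,0,0]]' | grep -v rot
```

```text
t: 12.4
position: [0.4532, -0.01, 0.0535]
force: [0.5, 0.8, -0.2]
gripper_width: 0.0293
```

```bash
python3 -m crank '[[0,-0.0064,0,0,0,-0.0008],[0,-0.0064,0,0,0,-0.0008],[0,0,0,0,0,0]]' | grep -v rot
```

```text
t: 12.7
position: [0.4533, -0.011, 0.0535]
force: [0.7, 0.5, 1.5]
gripper_width: 0.029
```

```bash
python3 -m crank '[[0,-0.0064,0,0,0,-0.0008],[0,-0.0064,0,0,0,-0.0008],[0,0,0,0,0,0]]' | grep -v rot
```

```text
t: 13.0
position: [0.4534, -0.0115, 0.0535]
force: [0.4, 3.2, -0.1]
gripper_width: 0.0291
```

```bash
python3 -m crank '[[0,-0.0064,0,0,0,-0.0008],[0,-0.0064,0,0,0,-0.0008],[0,0,0,0,0,0]]' | grep -v rot
```

```text
t: 13.3
position: [0.4535, -0.0118, 0.0535]
force: [2.8, 6.6, 0.4]
gripper_width: 0.0291
```

The tool has stalled with the force rising to 6.6 N, so the pin appears to be in and against the far wall. I'll back off and look.

```bash
python3 -m crank '[[0,0.016,0,0,0,0],[0,0.016,0,0,0,0],[0,0,0,0,0,0]]' 0.36| grep -v rot
python3 - <<'E'
from h import *
import cv2
c=vision.get_calibration("wrist");im=vision.read_camera("wrist");s=vision.read_camera("scene")
np.save("w4.npy",c,allow_pickle=True)
a=cv2.resize(im[150:320,170:380,::-1],(420,340),interpolation=cv2.INTER_CUBIC);b=cv2.resize(s[180:265,230:325,::-1],(380,340),interpolation=cv2.INTER_CUBIC)
cv2.imwrite("pics/w4.png",np.hstack([a,b]))
for z in(.096,.103):
  p=np.array([.4537,-.0085-.003,z]); print(z,(np.array(proj(c,p))-[170,150])*2,(np.array(proj(vision.get_calibration("scene"),p))-[230,180])*4+[420,0])
E
```

```text
t: 13.6
position: [0.4532, -0.0107, 0.0535]
force: [0.2, -0.2, 0.2]
gripper_width: 0.0308
0.096 [205.96435218 292.48034311] [607.23512795  71.21468909]
0.103 [205.61675817 310.73541649] [607.17463543  60.84454335]
```

View pics/w4.png

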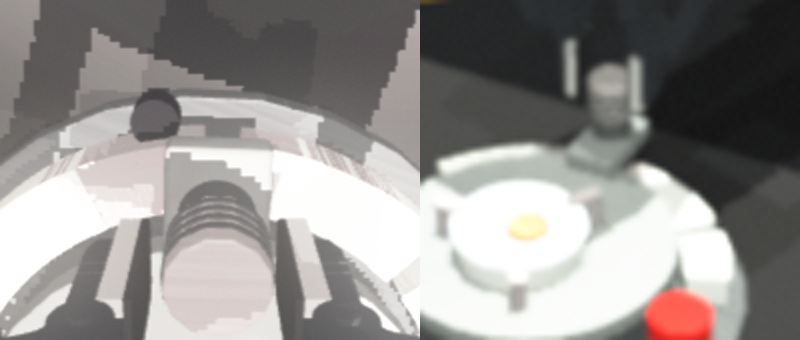

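The wrist picture puts the ring's top face at about (218,283). That fits a top height of 0.096 (predicted row 292; a pin still on the track would be at row 311), and its size fits too, so the pin is home. Opening and withdrawing.

```bash
python3 -m crank '[[0,0,0,0,0,0],[0,0,0,0,0,0],[0,0,0,0,0,0]]' 0.55| grep -v rot
python3 -m crank '[[0,0,-0.2,0,0,0],[0,0,-0.4,0,0,0],[0,0,-0.4,0,0,0],[0,0,-0.4,0,0,0],[0,0,0,0,0,0]]'| grep -v rot
python3 -m crank '[[0,0,0,0,0,0],[0,0,0,0,0,0]]'| grep -v rot
python3 - <<'E'
from h import *
import cv2
c=vision.get_calibration("wrist");im=vision.read_camera("wrist");s=vision.read_camera("scene");sc=vision.get_calibration("scene")
a=cv2.resize(im[130:270,180:355,::-1],(425,340),interpolation=cv2.INTER_CUBIC);b=cv2.resize(s[180:265,230:323,::-1],(372,340),interpolation=cv2.INTER_CUBIC)
cv2.imwrite("pics/w5.png",np.hstack([a,b]))
for z in(.096,.103):
  p=np.array([.4537,-.0115,z]); r=.013
  print(z,(np.array(proj(c,p))-[180,130])*2.43,"dia",(proj(c,p+[0,r,0])[0]-proj(c,p-[0,r,0])[0])*2.43,(np.array(proj(sc,p))-[230,180])*4+[425,0])
E
```

```text
t: 14.0
position: [0.4532, -0.0105, 0.0535]
force: [0.2, 0.1, 0.5]
gripper_width: 0.0469
t: 14.5
position: [0.4563, -0.0113, 0.1628]
force: [0.7, 0.7, -0.1]
gripper_width: 0.0468
t: 14.7
position: [0.4524, -0.0102, 0.1574]
force: [0.6, 0.8, -0.5]
gripper_width: 0.0471
0.096 [227.64408974 219.75456154] dia 83.79247466580509 [612.23512795  71.21468909]
0.103 [227.47291605 227.4909776 ] dia 86.14168920228765 [612.17463543  60.84454335]
```

View pics/w5.png

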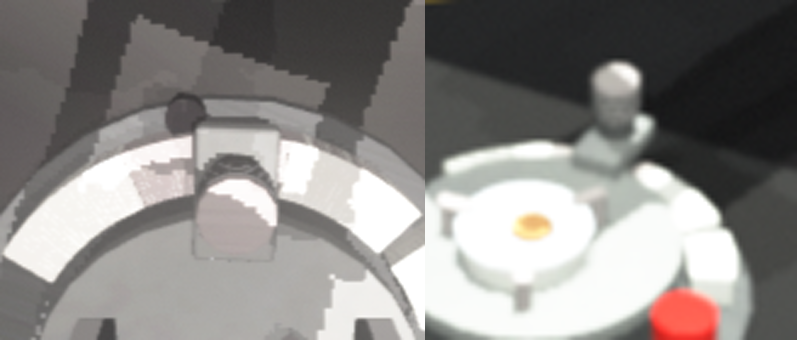

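In the scene view the ring's top is at row 72 (predicted 71 for home, 61 if still on the track), and the arm is clear. Handing in.

```bash
python3 -c "
from bench import manip,monitor
print(monitor.get_obs()['force']);print(manip.job_done())"
```

```text
[-0.22474622  0.41892709 -0.03672483]
the job is handed in; nothing more can be done
None
```

I pulled the index ring up about 11 mm and turned the stage counter-clockwise to roughly 0.66 rad. I then set the pin down on the track and pushed it along loosely caged until it dropped into the next notch, at roughly 0.78 rad. The job was handed in at about 15 s, with the fingers open and the arm clear above.

**Pin home:**
- Travel stopped about where the cameras had placed the notch. I backed off once the push force reached about 6.6 N.
- In the final scene picture the ring's top is at row 72. I predicted row 71 with the pin home and row 61 with it still on the track.
- The last wrist picture put the ring's top at row 215, against 220 predicted for home and 227 on the track, so it points the same way.
- The wrist force read about 0 N at the end.

**Disagreement found:** the pads sit about 27–30 mm farther back than the reported TCP suggests. My first closing landed on top of the ring and pressed it with about 6 N. I went about 22 mm lower and gripped it properly.

**Not checked:** I did not re-measure the bystanders, but the arm never came near them.

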